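# Hook the loaded specimen carrier out of its storage well

## Task

Take the hook tool from its stand and use it to draw the specimen carrier that holds a specimen out of its deep well by the wire loop, then set the carrier down gently and upright in the black tray and unhook it. Hang the hook back in its stand as you found it. Do not touch the carrier with the fingers, and leave the empty carrier undisturbed in the other well.

Things in the scene. Friction and masses are not known exactly. Their poses are not given: they have to be found in the camera images.
- carrier: Loaded carrier, 0.2 kg, upright in one of two wells: aluminium dish 66 across, 16 high, with a round black specimen mount (32 across, top at z 20) in its middle. A fixed arch of 5 mm steel wire (the loop) stands over it in its y-z plane (x=0): feet at y +-29; its underside is at z 60 at y 0, 55 at y +-13, 40 at y +-27. All in mm from the origin, the centre of the underside; z up.
- empty_carrier: Empty carrier, to stay in its well: same dish and loop, no black mount. Origin: centre of the underside. Both wells are alike: fixed white open tubes, bore 94 mm, outside 106 mm (dark foot ring 132 mm), rim 120 mm and floor 6 mm above the table; either may be the left one. Each carrier stands within 3 mm of its well's centre.
- hook: Hook, hung in a dark 4-post stand (top 135 mm above table). Origin: shank axis at flange underside, on the stand's top; z up, x to the hook's tip. mm: flange x -27..51 (long end on the tip's side), y +-28, z 0..4; black grip x +-15, y +-7, z 4..49; shank 6 thick; U bottom z -113..-107, x 6..18; tip at x 24, top z -95, 18 clear inside the U. Stand's hole: x -13..37, y +-18. 0.15 kg.
- tray: The fixed black square tray, 150 by 150 mm outside, wall 4 mm thick and 12 mm high, floor 4 mm thick. Origin: centre of the underside, on the table.

How it is judged:
On the way, in this order (a step that is already met when the one before it is completed fails the run):
1. the loaded carrier hangs on the hook, raised at least 20 mm off the floor of its well (contact force between hook and carrier above 0.5 N and height (world z) of carrier between 0.026 and 0.115 m), for 0.1 s.
2. the carrier is drawn out over the well's rim, hanging on the hook (contact force between hook and carrier above 0.5 N and height (world z) of carrier above 0.12 m), for 0.1 s.
3. the carrier stands upright in the tray and the hook is off its loop (x of carrier in the frame of tray between -0.045 and 0.045 m and y of carrier in the frame of tray between -0.045 and 0.045 m and height (world z) of carrier below 0.012 m and angle between carrier's own z axis and vertical below 0.15 rad and contact force between hook and carrier below 0.05 N and distance between hook and carrier above 0.19 m), for 0.2 s.
At the end, for the whole second after the job is handed in: The loaded carrier stands at rest, upright within 8 degrees, on the tray's floor, within 45 mm of its centre along each side; the hook is off the loop and hangs at rest in its stand within 20 mm and 8 degrees of how it hung; the empty carrier is within 12 mm of its start (x of carrier in the frame of tray between -0.045 and 0.045 m and y of carrier in the frame of tray between -0.045 and 0.045 m and height (world z) of carrier below 0.012 m and angle between each of carrier, hook's own z axis and vertical below 0.15 rad and linear speed of each of carrier, hook below 0.02 m/s and contact force between hook and carrier below 0.05 N and distance of hook from where it was at the start of the episode below 0.02 m and distance of empty_carrier from where it was at the start of the episode below 0.012 m); the robot touches nothing.
It fails at once if the fingers touch the loaded carrier (contact force between the fingers and carrier above 0.5 N).
It fails at once if the empty carrier is moved by more than 12 mm (distance of empty_carrier from where it was at the start of the episode above 0.012 m).
It fails at once if the carrier is dropped: faster than 0.6 m/s within 30 mm of the table (linear speed of carrier above 0.6 m/s and height (world z) of carrier below 0.03 m).
It also fails if it takes over 64 s, if anything falls off the work surface, if the arm or the gripper's body presses on something with over 40 N, if the wrist force passes 120 N, or if a joint passes its speed limit or range.

## Robot

A 7-joint arm with a two-finger parallel gripper is mounted at the origin on the work surface. World frame = base frame: x ahead of the robot, y to its left, z up, the work surface at z = 0. Lengths are in m, angles in rad, forces in N, time in s.
With the tool pointing down it reaches from about 0.35 to 0.9 m from the base axis. Payload 19.9 kg.
Tool frame: the origin (TCP) lies between the finger pads; the fingertips stand 19 mm ahead of it and the grasp point (between the pads) is the TCP; z points along the fingers, y is the direction in which the jaws open and shut (so a half turn about z gives the same grasp; the last joint's range is limited). The gripper opens to 94 mm and grips with 3 to 60 N. Pads are 16 mm wide; open, the fingers measure 119 mm over their backs; the gripper's body (75 mm by 177 mm) begins 78 mm behind the grasp point.
Start: joints at [-1.308, 0.417, -0.01, 1.614, 0.005, 1.111, -0.053], TCP at [0.187, 0.596, 0.224] pointing down, gripper open.
Joint ranges: [-2.81, 2.81], [-0.39, 2.02], [-1.27, 1.25], [0.06, 2.57], [-1.19, 4.33], [0.19, 2], [-2.82, 2.82]. Speed limits (rad/s): [1.89, 1.89, 2.39, 2.39, 3.01, 3.01, 3.01].

## Interface

Orientations are given as a 3x3 rotation matrix whose columns are the frame's x, y, z axes.
In Python, from rig import robot gives the robot as it stands. Calls block until the motion is done:
- robot.move_ptp(position, orientation): joint-space move of the TCP to a pose.
- robot.move_linear(position, velocity=0.15, frame=None, threshold=None): straight line of the TCP; frame=None keeps the orientation; velocity is the mean speed in m/s. With threshold (N) it stops when the force on the tool has changed by that much, and returns True; else False.
- robot.goto_joints(angles): joint-space move.
- robot.gripper_to(opening): finger opening in m; the grip force is fixed at half the most; returns when the fingers have stopped.
- robot.pause(seconds).
- robot.ik(position, orientation): joint angles nearest the present ones, or None.
- robot.get_state(): the state.
- robot.grab_frame(name): name is "scene" or "side" or "wrist"; returns the picture (480x640x3 uint8, red, green, blue); there is no depth.
- robot.camera_info(name): a dict with "fx", "fy", "cx", "cy" (pixels), "rvec" (rotation vector, rad) and "tvec" (3), from world to camera coordinates, as OpenCV has them. Camera axes: x right, y down, z forward; pixel columns grow to the right and rows downward; lengths in m; the calibration is good to about 2 mm. A picture is of the moment at which its call begins: read the wrist's pose just before it. camera_info takes no time and is no camera call; for the wrist camera it gives the pose at the moment of the call.
A pose or a line that the arm cannot do raises robot.PlanningError and nothing moves.
- robot.sign_off(): hands the job in, once; it reports no verdict.
The state is a dict: "time": time; "qpos": joint angles; "joint_vel": joint speeds; "effort": joint torques, N m; "ee_pos": TCP position; "tool_rot": TCP orientation; "force": force on the tool from outside, world axes, zero at the start; "moment": the same for the moment, N m; "opening": finger opening in m.
Only numpy, scipy, OpenCV 4.12 (cv2) and the standard library are available. Lean on these libraries where they do the work, as an engineer would, in place of code of your own. Each camera call takes 0.05 s, during which the arm holds its last target. There are 200 camera calls.

## Working session

There is one attempt and no reset: what is moved stays moved. The work goes in short steps, each a Python script; the robot and the scene stay as the last script left them, time stands still between calls to the robot, and variables do not carry over. Pictures are saved under pics/ and viewed, about 8 in all and at most 12, crops included, and the job is handed in when it is done.

```bash
mkdir -p pics; ls; python3 - <<'E'
from rig import robot
import cv2
for n in ["scene","side","wrist"]:
    ci=robot.camera_info(n); print(n,{k:(v if not hasattr(v,'round') else v.round(4) if hasattr(v,'shape') else round(v,2)) for k,v in ci.items()})
    cv2.imwrite(f"pics/{n}0.png",robot.grab_frame(n)[:,:,::-1])
s=robot.get_state(); print(s['time'],s['ee_pos'],s['tool_rot'],s['opening'])
E
```

```text
pics
scene {'fx': 457.3251580168168, 'fy': 457.3251580168168, 'cx': 323.5647376254685, 'cy': 253.69665416684506, 'rvec': array([ 1.6744,  2.0814, -0.6569]), 'tvec': array([ 0.1811, -0.3642,  1.3604])}
side {'fx': 561.8210857884872, 'fy': 561.8210857884872, 'cx': 325.03075964643335, 'cy': 249.57305524601355, 'rvec': array([ 0.717 , -2.6538,  1.0592]), 'tvec': array([0.4421, 0.3276, 0.7999])}
wrist {'fx': 404.5840166278699, 'fy': 404.5840166278699, 'cx': 320.76440263810656, 'cy': 230.92481183924485, 'rvec': array([-2.3595, -1.7338, -0.2198]), 'tvec': array([-0.6245, -0.0264,  0.392 ])}
0.15 [0.1868634  0.59611616 0.2239757 ] [[-9.54219734e-01  2.99106422e-01 -2.20132773e-04]
 [ 2.99106494e-01  9.54219263e-01 -9.50776654e-04]
 [-7.43284704e-05 -9.73092988e-04 -9.99999524e-01]] 0.0938193608310442
```

View pics/scene0.png

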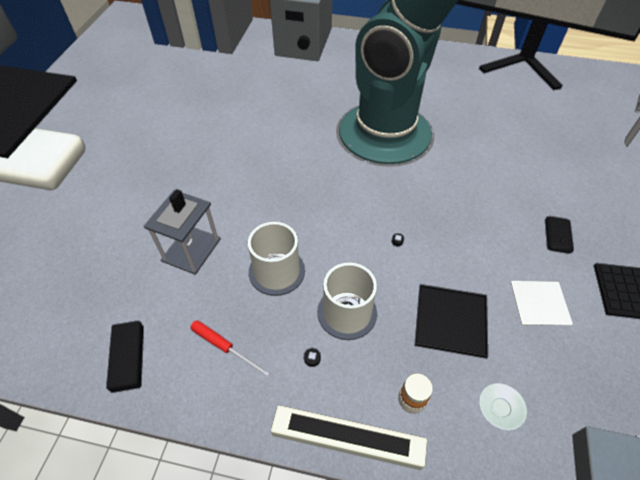

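View pics/side0.png

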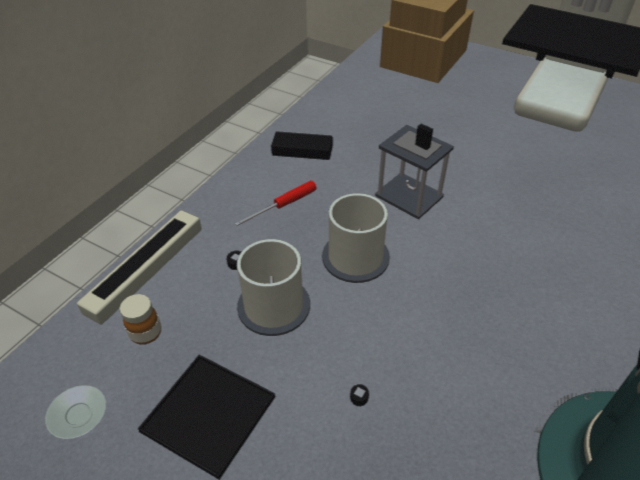

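The scene view shows the stand at (182,232), wells with rims at about (273,244) and (350,286), and the tray with corners (419,286), (488,291), (487,356), (416,347). The side view shows the same layout. Next I'll triangulate these.

```bash
cat > h.py <<'E'
import numpy as np, cv2
from rig import robot
def K(ci): return np.array([[ci['fx'],0,ci['cx']],[0,ci['fy'],ci['cy']],[0,0,1.]])
def unproj(ci,uv,z):
    R=cv2.Rodrigues(np.array(ci['rvec']))[0]; t=np.array(ci['tvec'])
    c=-R.T@t; d=R.T@np.linalg.inv(K(ci))@np.array([uv[0],uv[1],1.])
    return c+d*(z-c[2])/d[2]
def proj(ci,P):
    return cv2.projectPoints(np.atleast_2d(np.array(P,float)),np.array(ci['rvec']),np.array(ci['tvec']),K(ci),None)[0][:,0]
def down(yaw): # tool y axis direction given by yaw of x axis; z down
    c,s=np.cos(yaw),np.sin(yaw); return np.array([[c,s,0],[s,-c,0],[0,0,-1.]])
def snap(n,f):
    ci=robot.camera_info(n); im=robot.grab_frame(n)[:,:,::-1].copy(); cv2.imwrite(f"pics/{f}.png",im); return ci,im
E
python3 - <<'E'
from h import *
sc=robot.camera_info("scene"); sd=robot.camera_info("side"); w=robot.camera_info("wrist")
R=cv2.Rodrigues(np.array(w['rvec']))[0]; print("wristcam pos",-R.T@w['tvec'],"axes rows",R.round(3).tolist())
for n,ci,d in [("scene",sc,dict(rimA=((273,244),.12),rimB=((350,286),.12),t1=((419,286),.012),t2=((488,291),.012),t3=((487,356),.012),t4=((416,347),.012),s1=((183,193),.135),s2=((212,205),.135),s3=((175,237),.135),s4=((146,222),.135),grip=((177,196),.184))),
  ("side",sd,dict(rimA=((358,216),.12),rimB=((270,263),.12),t1=((274,397),.012),t2=((220,476),.012),t3=((140,428),.012),t4=((200,356),.012),s1=((408,126),.135),s2=((453,149),.135),s3=((424,165),.135),s4=((379,147),.135),grip=((425,128),.184)))]:
    for k,(uv,z) in d.items(): print(n,k,unproj(ci,uv,z)[:2].round(4))
E
```

```text
wristcam pos [0.11722878 0.6183001  0.38527063] axes rows [[0.299, 0.954, -0.001], [0.924, -0.289, 0.251], [0.239, -0.076, -0.968]]
scene rimA [ 0.5584 -0.1747]
scene rimB [0.6252 0.0027]
scene t1 [0.5252 0.1493]
scene t2 [0.5047 0.3024]
scene t3 [0.6634 0.3016]
scene t4 [0.675 0.157]
scene s1 [ 0.4753 -0.4067]
scene s2 [ 0.495  -0.3308]
scene s3 [ 0.5959 -0.375 ]
scene s4 [ 0.5715 -0.4513]
scene grip [ 0.5263 -0.3865]
side rimA [ 0.5431 -0.1707]
side rimB [0.6153 0.0023]
side t1 [0.513  0.1561]
side t2 [0.5101 0.2968]
side t3 [0.6579 0.2999]
side t4 [0.6605 0.1554]
side s1 [ 0.5748 -0.451 ]
side s2 [ 0.4644 -0.4229]
side s3 [ 0.4937 -0.3468]
side s4 [ 0.5944 -0.3551]
side grip [ 0.518  -0.3923]
```

View pics/wrist0.png

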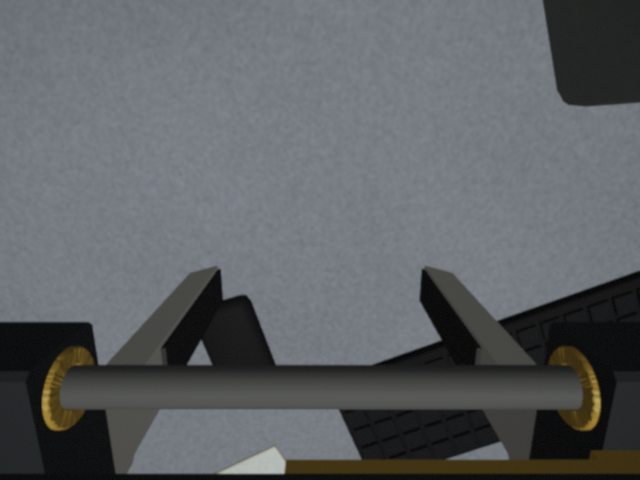

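```bash
python3 - <<'E'
from h import *
C=dict(S=(.533,-.392,.36),A=(.55,-.172,.30),B=(.62,.0025,.30))
for k,p in C.items():
    print(k,[(d,None if (q:=robot.ik(list(p),down(np.radians(d)))) is None else np.round(q,2).tolist()) for d in (-25,155,65,-115)])
T=[]
for k,p in C.items():
    yaw=-25 if robot.ik(list(p),down(np.radians(-25))) is not None else 155
    robot.move_ptp(list(p),down(np.radians(yaw)))
    ci,im=snap("wrist","w"+k); np.save(f"ci{k}.npy",ci,allow_pickle=True)
    u=proj(ci,[p[0],p[1],.135 if k=='S' else .06])[0]; print(k,yaw,u)
    x,y=np.clip(int(u[0])-130,0,380),np.clip(int(u[1])-130,0,220); print("crop",x,y)
    T.append(im[y:y+260,x:x+260])
cv2.imwrite("pics/tile.png",cv2.resize(np.hstack(T),(0,0),fx=1.02,fy=1.02)); print(robot.get_state()['time'])
E
```

```text
S [(-25, [-0.07, 0.6, 1.08, 1.35, -0.52, 1.49, -1.03]), (155, [0.47, 0.41, 0.17, 1.33, -0.07, 1.41, 1.77]), (65, [-0.07, 0.6, 1.08, 1.35, -0.52, 1.49, 0.54]), (-115, [-0.07, 0.6, 1.08, 1.35, -0.52, 1.49, -2.6])]
A [(-25, [-0.55, 0.44, 1.09, 1.67, -0.4, 1.28, -1.4]), (155, [-0.49, 0.39, 0.97, 1.67, -0.34, 1.26, 1.69]), (65, [-0.53, 0.42, 1.04, 1.67, -0.38, 1.27, 0.15]), (-115, [1.05, 0.46, -1.08, 1.62, 0.42, 1.32, 2.61])]
B [(-25, [-0.79, 0.55, 1.08, 1.56, -0.49, 1.33, -1.65]), (155, [-0.49, 0.4, 0.6, 1.55, -0.23, 1.27, 1.27]), (65, [-0.59, 0.43, 0.74, 1.55, -0.3, 1.28, -0.24]), (-115, [-0.32, 0.36, 0.36, 1.54, -0.13, 1.26, 2.76])]
S -25 [321.48904184 203.26299366]
crop 191 73
A -25 [319.59620824 200.99320578]
crop 189 70
B -25 [319.64346107 200.93041855]
crop 189 70
5.65
```

View pics/tile.png

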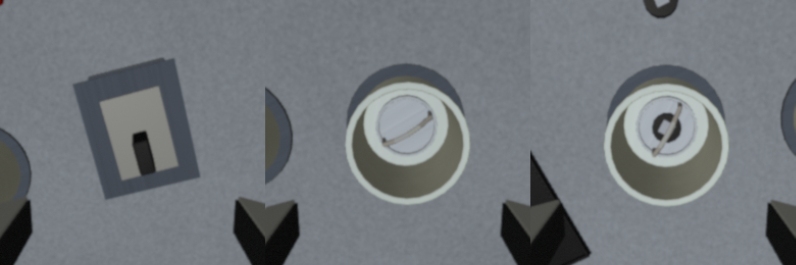

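The loaded carrier (black mount) is in well B. In the B crop its loop runs from (680,104) to (655,154). The hook's flange is the light rectangle at (100..178, 87..182) with the grip at its lower end, so the tip points up in the image (+tool x). I'll refine both and overlay the model.

```bash
python3 - <<'E'
from h import *
ld=lambda k:(np.load(f"ci{k}.npy",allow_pickle=True).item(),cv2.imread(f"pics/w{k}.png"))
ci,im=ld("S")
g=im.astype(int); flange=((g[:,:,2]-g[:,:,0])>-12)&(g.mean(2)>85); m=np.zeros(im.shape[:2],np.uint8)
sl=np.s_[145:260,275:375]; m[sl]=flange[sl]*255
m=cv2.morphologyEx(m,cv2.MORPH_OPEN,np.ones((3,3)))
c=max(cv2.findContours(m,0,2)[0],key=cv2.contourArea)[:,0]
P=np.array([unproj(ci,p,.139)[:2] for p in c])*1000
r=cv2.minAreaRect(P.astype(np.float32)); print("flange mm",r, "area",cv2.contourArea(c))
print("px colors", im[180,310],im[240,335],im[150,290],im[220,335])
# B
ci,im=ld("B")
g=im.mean(2); sub=np.zeros(g.shape,np.uint8); sub[170:215,305:345]=(g[170:215,305:345]<75)*255
n,l,s,ce=cv2.connectedComponentsWithStats(sub); print("mount blobs",[(s[i].tolist(),ce[i].round(1).tolist()) for i in range(1,n)])
ys,xs=np.nonzero(sub); hull=cv2.convexHull(np.c_[xs,ys].astype(np.int32)); (cc,rr)=cv2.minEnclosingCircle(hull)
M=unproj(ci,cc,.026); print("mount",cc,rr,M, "r mm",rr/404.6*.435*1000)
e=[unproj(ci,p,.04) for p in ((336,172),(311.5,221))]; d=e[0]-e[1]; print("loop ends",e,np.linalg.norm(d),np.degrees(np.arctan2(d[1],d[0])))
# overlay
x,y=280,130; Z=6
big=cv2.resize(im[y:y+95,x:x+95],(0,0),fx=Z,fy=Z,interpolation=cv2.INTER_CUBIC)
th=np.arctan2(d[1],d[0]); 
yy=np.array([-29,-27,-13,0,13,27,29])/1e3; zz=np.array([16,40,55,60,55,40,16])/1e3+.0085
pts=np.c_[M[0]+yy*np.cos(th),M[1]+yy*np.sin(th),zz]
for q in (((proj(ci,pts)-[x,y])+.5)*Z).astype(int): cv2.circle(big,tuple(int(v) for v in q),3,(0,0,255),-1)
t=np.linspace(0,6.28,60)
for R,z in((.033,.022),(.016,.026)):
    q=(((proj(ci,np.c_[M[0]+R*np.cos(t),M[1]+R*np.sin(t),0*t+z])-[x,y])+.5)*Z).astype(np.int32); cv2.polylines(big,[q],True,(0,200,0),1)
cv2.imwrite("pics/ovB.png",big)
E
```

```text
flange mm ((530.0494384765625, -397.05096435546875), (58.072181701660156, 80.2584228515625), 80.17665100097656) area 4113.5
px colors [133 137 136] [33 33 33] [84 75 68] [34 36 36]
mount blobs [([309, 182, 20, 25, 193], [316.5, 191.3]), ([323, 188, 13, 21, 110], [330.8, 199.4])]
mount (322.2687072753906, 194.88095092773438) 13.722492218017578 [ 6.19242544e-01 -2.28890728e-04  2.60000000e-02] r mm 14.753544525055972
loop ends [array([ 0.63706723, -0.02418624,  0.04      ]), array([0.60070503, 0.02119459, 0.04      ])] 0.05815177967245712 -51.29592252772996
```

View pics/ovB.png

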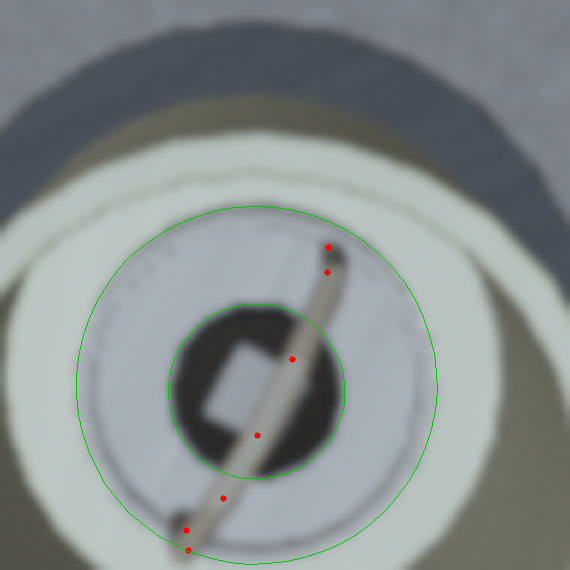

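```bash
cat >> h.py <<'E'
HY=np.radians(-9.8); HO=np.array([.5182,-.3950]); GZ=.165   # hook yaw, origin, grasp TCP z
E
python3 - <<'E'
from h import *
ci=np.load("ciB.npy",allow_pickle=True).item()
a,b=unproj(ci,(335,172),.022),unproj(ci,(310,216.2),.022); d=a-b; print("feet",a,b,(a+b)/2,np.linalg.norm(d),np.degrees(np.arctan2(d[1],d[0])))
a,b=unproj(ci,(280+290/6-.5,130+370/6-.5),.065),unproj(ci,(280+220/6-.5,130+503/6-.5),.065);print("arch chord",a,b,np.degrees(np.arctan2(*(a-b)[1::-1])))
for y in(34,39,44,-141):
  for p in((.619,0,.355),(.619,0,.18),(.59,.228,.36),(.59,.228,.18)): print(y,p,np.round(robot.ik(list(p),down(np.radians(y))),2))
robot.move_ptp([*HO,.28],down(HY))
ci,im=snap("wrist","pre"); 
robot.move_linear([*HO,GZ],velocity=.12)
robot.gripper_to(.005)
s=robot.get_state(); print(s['opening'],s['force'],s['ee_pos'],s['time'])
robot.move_linear([*HO,GZ+.17],velocity=.15)
s=robot.get_state(); print(s['opening'],s['force'],s['ee_pos'],s['time'])
snap("side","lift")
cv2.imwrite("pics/lift2.png",np.hstack([im[:400,150:490],cv2.imread("pics/lift.png")[0:400,300:620]]))
E
```

```text
feet [ 0.63543864 -0.02299385  0.022     ] [0.60272071 0.02250716 0.022     ] [ 6.19079672e-01 -2.43343641e-04  2.20000000e-02] 0.05604287863265159 -54.28161595382779
arch chord [ 0.62624287 -0.00936217  0.065     ] [0.61089893 0.01059694 0.065     ] -52.44803962038982
34 (0.619, 0, 0.355) [-0.68  0.43  0.9   1.48 -0.34  1.4  -0.75]
34 (0.619, 0, 0.18) [-0.62  0.57  0.8   1.69 -0.46  1.08 -0.66]
34 (0.59, 0.228, 0.36) [-1.05  0.47  0.94  1.43 -0.38  1.43 -1.09]
34 (0.59, 0.228, 0.18) [-0.99  0.61  0.83  1.66 -0.49  1.1  -1.  ]
39 (0.619, 0, 0.355) [-0.67  0.42  0.88  1.48 -0.33  1.4  -0.67]
39 (0.619, 0, 0.18) [-0.61  0.56  0.78  1.69 -0.44  1.07 -0.58]
39 (0.59, 0.228, 0.36) [-1.04  0.46  0.92  1.43 -0.37  1.42 -1.01]
39 (0.59, 0.228, 0.18) [-0.98  0.6   0.81  1.66 -0.48  1.09 -0.93]
44 (0.619, 0, 0.355) [-0.66  0.42  0.86  1.48 -0.32  1.39 -0.59]
44 (0.619, 0, 0.18) [-0.6   0.56  0.76  1.69 -0.43  1.07 -0.5 ]
44 (0.59, 0.228, 0.36) [-1.03  0.46  0.9   1.43 -0.36  1.42 -0.93]
44 (0.59, 0.228, 0.18) [-0.97  0.59  0.79  1.66 -0.46  1.09 -0.85]
-141 (0.619, 0, 0.355) [ 0.68  0.51 -1.08  1.43  0.45  1.47  1.86]
-141 (0.619, 0, 0.18) [ 0.69  0.7  -1.09  1.65  0.66  1.2   1.7 ]
-141 (0.59, 0.228, 0.36) [ 0.29  0.54 -1.08  1.38  0.48  1.49  1.48]
-141 (0.59, 0.228, 0.18) [ 0.3   0.73 -1.09  1.61  0.68  1.22  1.33]
0.013833488409432052 [ 0.498201    0.98436439 -0.88587539] [ 0.51818478 -0.39502112  0.16499665] 9.525
0.013705509214924924 [-0.01270423 -0.52271446 -1.32482315] [ 0.51804731 -0.39472605  0.33412201] 10.8083
```

View pics/lift2.png

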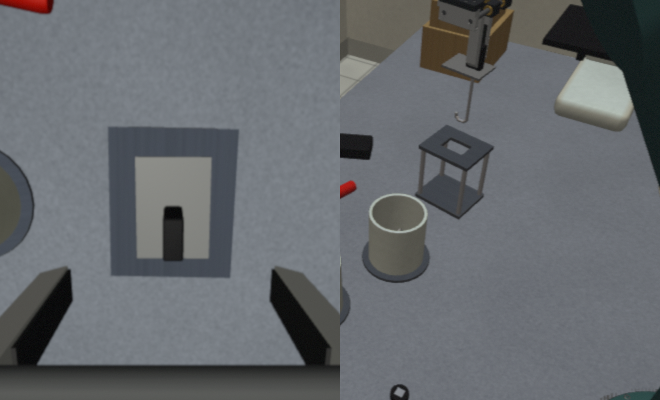

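The left crop shows the hook square to the gripper before the grasp. The right crop shows it lifted clear of the stand, with the tip toward +x as expected. Next I'll hook the loop, with force checks.

```bash
cat >> h.py <<'E'
BC=np.array([.619,0.]); LY=np.radians(37); U=np.array([np.cos(LY),np.sin(LY)]); OFF=.030 # TCP above hook origin
E
python3 - <<'E'
from h import *
F=lambda t:print(t,np.round(robot.get_state()['force'],2),np.round(robot.get_state()['ee_pos'],4),round(robot.get_state()['time'],2))
a=BC-.033*U
robot.move_linear([*a,.334],velocity=.2,frame=down(LY)); F("above")
ci,im=snap("scene","above")
zl=.006+.148+OFF
robot.move_linear([*a,.25],velocity=.15)
h=robot.move_linear([*a,zl],velocity=.06,threshold=4); F(f"down hit={h}")
if not h:
    b=BC-.012*U
    h=robot.move_linear([*b,zl],velocity=.04,threshold=4); F(f"fwd hit={h}")
    if not h:
        h=robot.move_linear([*b,zl+.035],velocity=.05); F("up 35")
ci,im2=snap("scene","up")
cv2.imwrite("pics/two.png",cv2.resize(np.hstack([im[130:350,260:440],im2[130:350,260:440]]),(0,0),fx=2.2,fy=2.2))
E
```

```text
above [-0.22 -0.59 -1.74] [ 0.5925 -0.0209  0.3341] 12.92
down hit=False [ 0.65  0.19 -1.  ] [ 0.5928 -0.0199  0.1843] 14.93
fwd hit=False [ 0.3   0.17 -1.26] [ 0.6093 -0.0074  0.1839] 15.6
up 35 [ 0.83 -0.82 -3.96] [ 0.6092 -0.0072  0.2187] 16.45
```

View pics/two.png

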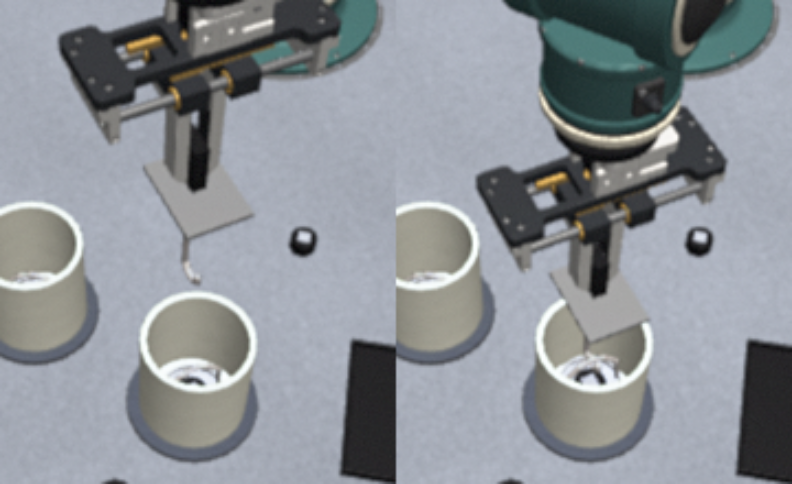

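The right crop shows the carrier raised on the hook, and the load went up by 2.7 N. Next: draw it out and carry it to the tray.

```bash
python3 - <<'E'
from h import *
F=lambda t:print(t,np.round(robot.get_state()['force'],2),np.round(robot.get_state()['ee_pos'],4),round(robot.get_state()['time'],2))
b=BC-.012*U; T=np.array([.588,.2275])-.012*U
robot.move_linear([*b,.26],velocity=.05)
robot.move_linear([*b,.362],velocity=.08); F("out")
robot.move_linear([*T,.362],velocity=.1); F("over tray")
robot.pause(.5)
robot.move_linear([*T,.225],velocity=.1); robot.pause(1.0); F("20mm above")
ci,im=snap("scene","tr1"); ci2,im2=snap("side","tr2")
robot.move_linear([*T,.199],velocity=.03); F("touch?")
cv2.imwrite("pics/tr.png",cv2.resize(np.hstack([im[180:380,380:540],im2[280:480,110:310]]),(0,0),fx=2.2,fy=2.2))
E
```

```text
out [ 0.25 -0.71 -3.56] [ 0.6093 -0.0072  0.3615] 18.89
over tray [ 0.12  0.15 -4.68] [0.5785 0.2199 0.3621] 21.34
20mm above [-0.64 -1.09 -2.47] [0.5784 0.2203 0.225 ] 24.36
touch? [ 1.16 -0.03 -0.64] [0.5786 0.2203 0.1992] 25.48
```

View pics/tr.png

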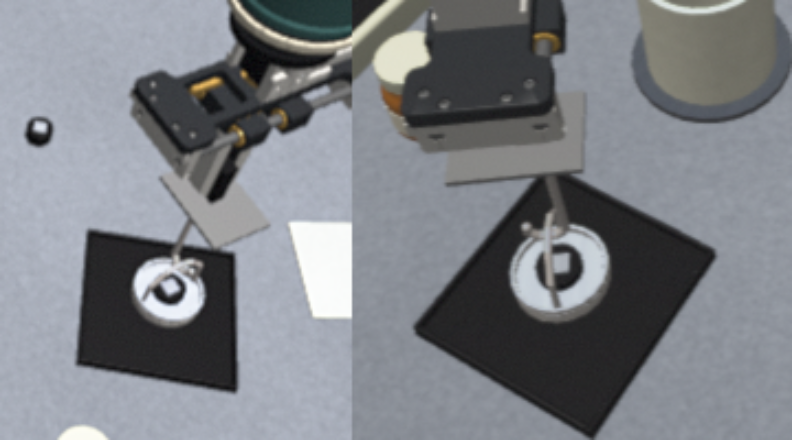

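The crops show the carrier hanging upright about 20 mm above the tray, near its middle. It has now touched down. Next: unhook.

```bash
python3 - <<'E'
from h import *
F=lambda t:print(t,np.round(robot.get_state()['force'],2),np.round(robot.get_state()['ee_pos'],4),round(robot.get_state()['time'],2))
T=np.array([.588,.2275])-.012*U; a=T-.024*U
robot.move_linear([*T,.183],velocity=.03); F("low")
h=robot.move_linear([*a,.183],velocity=.03,threshold=4); F(f"back {h}")
if not h:
    h=robot.move_linear([*a,.22],velocity=.04,threshold=3); F(f"up {h}")
ci,im=snap("scene","un1"); ci2,im2=snap("side","un2")
cv2.imwrite("pics/un.png",cv2.resize(np.hstack([im[180:380,380:540],im2[280:480,110:310]]),(0,0),fx=2.2,fy=2.2))
E
```

```text
low [-0.16 -0.38 -1.46] [0.5785 0.2202 0.183 ] 26.16
back False [-0.81  0.07 -0.75] [0.5593 0.206  0.183 ] 27.11
up False [ 0.52  0.51 -1.55] [0.5591 0.2058 0.2198] 28.18
```

View pics/un.png

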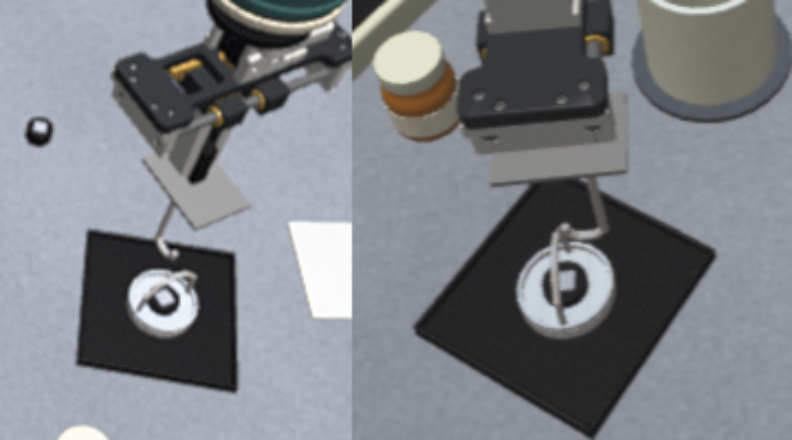

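The hook is clear of the loop and the carrier stands flat in the tray. Next: hang the hook back.

```bash
python3 - <<'E'
from h import *
F=lambda t:print(t,np.round(robot.get_state()['force'],2),np.round(robot.get_state()['ee_pos'],4),round(robot.get_state()['time'],2))
a=np.array([.588,.2275])-.036*U
robot.move_linear([*a,.34],velocity=.12); robot.pause(.3)
robot.move_linear([*HO,.34],velocity=.2,frame=down(HY)); robot.pause(.3); F("above stand")
h=robot.move_linear([*HO,.185],velocity=.1,threshold=6); F(f"down {h}")
if not h:
    h=robot.move_linear([*HO,GZ+.0005],velocity=.03,threshold=6); F(f"seat {h}")
    robot.gripper_to(.06); robot.pause(.3)
    robot.move_linear([*HO,.30],velocity=.12); robot.pause(.3); F("free")
ci,wi=snap("wrist","end_w"); ci,im=snap("scene","end_s"); 
cv2.imwrite("pics/end.png",np.hstack([wi[0:360,170:470],im[150:400,100:500].repeat(1,0) if 0 else cv2.copyMakeBorder(im[150:400,100:500],0,110,0,0,cv2.BORDER_CONSTANT)]))
E
```

```text
above stand [ 0.04 -0.11 -1.71] [ 0.5182 -0.3949  0.34  ] 33.19
down False [ 0.35 -0.64 -1.28] [ 0.5184 -0.3952  0.1855] 34.89
seat True [-1.64  0.89  7.17] [ 0.518  -0.3948  0.165 ] 35.56
free [0.07 0.21 0.67] [ 0.5182 -0.395   0.2998] 38.3
```

View pics/end.png

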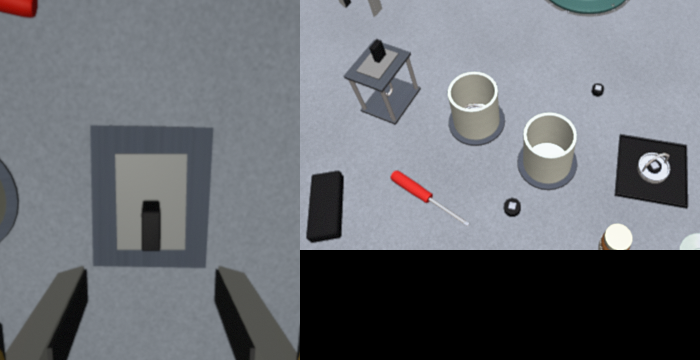

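The hook sits in its stand as before, the carrier stands in the middle of the tray at about (655,167), and the empty carrier is still in its well. Handing in.

```bash
python3 -c "
from h import *
print(unproj(robot.camera_info('scene'),(455,317),.02)); print(robot.sign_off())"
```

```text
[0.59167189 0.23119976 0.02      ]
the job is handed in; nothing more can be done
None
```

The loaded carrier is standing upright in the black tray and unhooked, and the hook hangs back in its stand. I handed the job in at about 38 s of robot time; sign-off gives no verdict, so these are my own last checks.

- **Loaded carrier:** it was in the well nearer the tray. The load on the hook rose by about 2.7 N when the loop was caught. In the last picture it stands upright about 5 mm from my estimate of the tray's centre, and the fingers were never near it.
- **Hook:** it went back to the pose it was gripped at. Its 6 N contact stop triggered as the flange seated in the stand. In the wrist picture it sits in the stand as it did before the grasp. I judged this by eye and did not measure the offset.
- **Empty carrier:** the arm never went into its well, and it looks unchanged in the final picture.
- **Estimates that disagreed:** the scene and side cameras differed by about 7–15 mm on rough hand-picked positions. I took the fine positions for the hook and the loop from near wrist pictures instead; these matched the given sizes to about 2 mm.

No check failed.

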